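Still the swinging dip basket over the rinsing dish and lower it in

TASK

Lift the dip basket out of the tipped drain holder by the blue roller grip on its handle and carry it, without setting it on the bench, to the round glass dish. Stop its swing so that it hangs still over the middle of the dish, clear of the rim, for three seconds; then lower it in without knocking the glass, set it down gently and let go. Leave the bottle, the jar and the petri dish alone and do not shove the dish.

Things in the scene. Friction and masses are not known exactly. Their poses are not given: they have to be found in the camera images.
- basket: Round steel wire dip basket holding glass coupons. Body 100 mm across, from 10 to 70 mm above its origin, on four 10 mm feet. Origin: centre of the underside (foot level), z up its axis. A tall wire handle, rigid with it, rises at y = +-50 mm to a bar along y at 250 mm. About 0.65 kg in all (0.5 to 0.8); centre of mass 38 to 41 mm up.
- sleeve: The blue roller grip: round sleeve 22 mm across, 80 mm long, on the handle's bar; origin at its centre, y along it (basket y). It turns freely on the bar, so its own roll about y means nothing.
- grip (a point): Centre of the roller grip, 250 mm above the basket's underside on its axis; point axes are the basket's. Held by the grip, basket and handle swing freely about the bar (basket y): 0.21 m from pivot to centre of mass, period about 0.93 s, dying away over more than a minute. It swings as it leaves the holder.
- stand: Drain holder, fixed, tipped forward: steel plate 114 x 125 mm (x, y) sloping 0.35 rad, falling toward its -x. Origin on the bench, 30 mm under the plate's centre. Square to the plate: front lip (-x) 30 mm high, back (+x) 80 mm high (top 123 mm above the bench), inner faces 53 mm from the centre; sides open. The basket stands tilted in it, axes alike, its grip about 86 mm toward -x and 265 mm up.
- dish: Loose round glass crystallising dish, 144 mm across and 50 mm high, wall 4 mm (inside 132 mm at the floor), floor 5 mm thick, 0.55 kg, empty. Origin: centre of its underside, on the bench.
- petri: Closed petri dish with brown granules, 90 mm across, 15 mm high; origin under its centre. Leave alone.
- vial: Amber bottle with black cap, 38 mm across, 68 mm high; origin under its centre. Leave alone.
- pot: Glass jar with white cap, 52 mm across, 50 mm high; origin under its centre. Leave alone.
Not all that is in view belongs to the job. Leave any green or red look-alike of the dish alone.

How it is judged:
On the way, in this order (a step that is already met when the one before it is completed fails the run):
1. the basket is lifted out of the drain holder by the roller grip (contact force between basket and stand below 0.1 N and distance of basket from where it was at the start of the episode above 0.04 m and contact force between the fingers and sleeve above 1 N), for 0.2 s.
2. held by the roller grip, the basket hangs still over the middle of the dish, clear above the rim, for 2.5 s (horizontal distance between basket and dish below 0.015 m and height (world z) of basket above 0.052 m and contact force between basket and dish below 0.1 N and contact force between the fingers and sleeve above 1 N), for 2.5 s.
At the end, for the whole second after the job is handed in: The basket stands upright (within 0.1 rad) and at rest on the dish's floor, its centre within 20 mm of the dish's centre, released (horizontal distance between basket and dish below 0.02 m and height (world z) of basket below 0.012 m and angle between each of basket, dish's own z axis and vertical below 0.1 rad and linear speed of basket below 0.03 m/s and contact force between basket and dish above 1.5 N); the robot touches nothing.
It fails at once if the basket is set down on the bench (lower than 20 mm away from the dish) (height (world z) of basket below 0.02 m and horizontal distance between basket and dish above 0.05 m).
It fails at once if the basket tips more than 0.6 rad (angle between basket's own z axis and vertical above 0.6 rad).
It fails at once if the basket knocks the rim or the inside of the dish with more than 8 N before it is down (contact force between basket and dish above 8 N and height (world z) of basket above 0.022 m).
It fails at once if the basket is dropped or pressed into the dish with more than 40 N (contact force between basket and dish above 40 N).
It fails at once if the glass dish, the petri dish, the bottle or the jar is moved more than 25 mm (distance of any of dish, petri, vial, pot from where it was at the start of the episode above 0.025 m).
It also fails if it takes over 58 s, if anything falls off the work surface, if the arm or the gripper's body presses on something with over 40 N, if the wrist force passes 120 N, or if a joint passes its speed limit or range.

ROBOT

A 6-joint arm with a two-finger parallel gripper is mounted at the origin on the work surface. World frame = base frame: x ahead of the robot, y to its left, z up, the work surface at z = 0. Lengths are in m, angles in rad, forces in N, time in s.
With the tool pointing down it reaches from about 0.375 to 0.925 m from the base axis. Payload 5.7 kg.
Tool frame: the origin (TCP) lies on the centre line of the jaws, within the pads' length; the fingertips stand manip.tip_extent ahead of it and the grasp point (between the pads) is the TCP (manip.tip_extent is the distance from the TCP to the fingertips, in m); z points along the fingers, y is the line along which they close (so a half turn about z gives the same grasp; the last joint's range is limited). The gripper opens to 88 mm and grips with 3 to 60 N. Pads are 20 mm wide; open, the fingers measure 115 mm over their backs; the gripper's body (75 mm by 178 mm) begins 61 mm behind the grasp point.
Start: joints at [1.139, 0.359, 1.51, -0, 1.272, -0.115], TCP at [0.187, 0.57, 0.242] pointing down, gripper open.
Joint ranges: [-2.97, 2.97], [-1.01, 2.36], [0.21, 2.38], [-0.96, 4.11], [0.2, 2.71], [-2.98, 2.98]. Speed limits (rad/s): [2.39, 2.39, 3.14, 3.14, 3.14, 3.14].

INTERFACE

Orientations are given as a rotation vector (axis times angle).
In Python, from rig import telemetry, cams, manip gives the robot as it stands.
- The arm moves only by the tool move_arm, never from a script. Its argument "rows" is a list of rows, each a list of 7 numbers: the shift along the tool's x, y, z in cm, then the turn, a rotation vector about the tool's x, y, z in rad, then the finger opening in cm, from 0 to 8.78. In form: [[dx, dy, dz, wx, wy, wz, jaw], ...]. A call has 1 to 12 rows; each row shifts and turns the commanded pose from where the row before left it, along the tool's axes as they then stand; what a row does not reach is not made up. A row lasts 1/8 s, in which the tool goes at most 62.5 mm and 10.7 degrees, less where a joint would pass 70% of its speed; a pose out of reach is approached as far as the arm can. A call with a gripper value outside its range is refused whole. The fingers move at their own pace and stop on an object; "newtons" is the grip in N (left out, the last holds). Time passes only in rows, so rows that do not move let the fingers close. It gives the time, the measured TCP pose, the force, the opening and the grip force at its end, in the units of the state.
- telemetry.get_state(): the state, without advancing time (a new reading comes with each control period).
- cams.get_image(name): name is "scene" or "top"; returns a dict with "image" (420x560x3 uint8, red, green, blue), "vfov" (degrees; the focal length in pixels is half the picture's height over the tangent of half this angle, whatever the lens; pixels are square), "cx", "cy" (the principal point, pixels), "dist" ([k1, k2, p1, p2, k3] as OpenCV has them; the pictures are not rectified), "R" (3x3) and "t" (3): a world point X has camera coordinates R X + t. Camera axes: x right, y down, z forward; pixel columns grow to the right and rows downward; lengths in m; the calibration is good to about 2 mm. A picture is of the moment at which its call begins. There is no depth.
- manip.sign_off(): hands the job in; it is judged then, once.
The state is a dict: "time_s": time; "joint_pos": joint angles; "dq": joint speeds; "joint_efforts": joint torques, N m; "tool_pos": TCP position; "ee_rot": TCP orientation; "wrist_force": force on the tool from outside, world axes, zero at the start; "ft_torque": the same for the moment, N m; "finger_gap": finger opening in m; "grasp_force": force on a finger pad.
Only numpy, scipy, OpenCV 4.12 (cv2) and the standard library are available. Lean on these libraries where they do the work, as an engineer would, in place of code of your own. Each camera call takes 0.05 s, during which the arm holds its last target. There are 200 camera calls.

## Working session

There is one attempt and no reset: what is moved stays moved. The work goes in short steps, Python scripts to look and compute and a tool call to move; the robot and the scene stay as the last step left them, time stands still between calls to the robot, and variables do not carry over. Pictures are saved under pics/ and viewed, at most 10 in all, crops included, and the job is handed in when it is done.

Besides the shell and the picture viewer there is one more tool, called after ">>>" in YAML: its name, and indented under it one key for each argument. move_arm: Moves the arm, as the interface text tells. Its arguments: {"type":"object","properties":{"rows":{"type":"array"},"newtons":{"type":"number"}},"required":["rows"]}

```bash
mkdir -p pics; python3 - <<'E'
from rig import telemetry,cams,manip
import cv2,json
for n in("scene","top"):
    c=cams.get_image(n); cv2.imwrite(f"pics/{n}0.png",c["image"][:,:,::-1])
    print(n,c["vfov"],c["cx"],c["cy"],c["dist"],c["R"],c["t"])
print(telemetry.get_state(),manip.tip_extent)
E
```

```text
scene 47.866893906642744 283.5661842143435 211.8713387390901 [-0.02469992  0.          0.          0.          0.        ] [[ 0.59721789  0.80184425  0.01940585]
 [ 0.47051535 -0.33064304 -0.81810176]
 [-0.64957378  0.49771576 -0.57474597]] [-0.37391943 -0.11588834  1.54343784]
top 57.43483839412255 286.40236791584584 211.32586202793019 [-0.06365018  0.          0.          0.          0.        ] [[-0.01655805 -0.99921251 -0.03605825]
 [-0.98248415  0.02295424 -0.18492703]
 [ 0.18560909  0.03236463 -0.98209052]] [0.0423038  0.62872452 0.83076842]
{'time_s': 0.1, 'joint_pos': array([ 1.13888646e+00,  3.59402020e-01,  1.51136172e+00, -1.55984780e-05,
        1.27251072e+00, -1.15075279e-01]), 'dq': array([ 0.00083663, -0.0015564 ,  0.00025111, -0.00148635,  0.00062802,
        0.00132656]), 'joint_efforts': array([-8.67386352e-04, -5.16356421e+01, -2.71404380e+01,  6.77095167e-02,
        2.76476290e-02, -3.03860600e-05]), 'tool_pos': array([0.18667334, 0.56956974, 0.24089779]), 'ee_rot': array([-4.95526889e-01, -3.10181999e+00,  2.54955392e-03]), 'wrist_force': array([ 0.59305126, -0.0727664 ,  0.37624023]), 'ft_torque': array([ 0.02498114, -0.00627825,  0.02015797]), 'grasp_force': 0.0, 'finger_gap': 0.08773215148494629} 0.019
```

View pics/scene0.png

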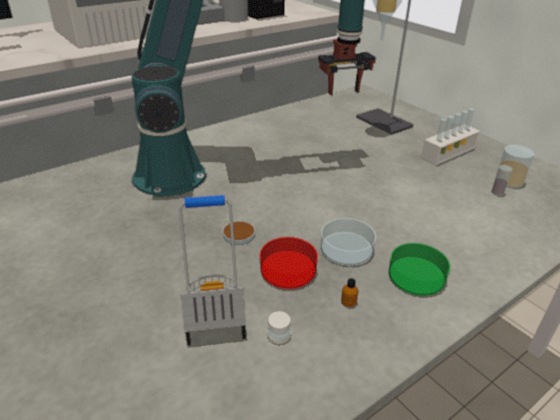

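View pics/top0.png

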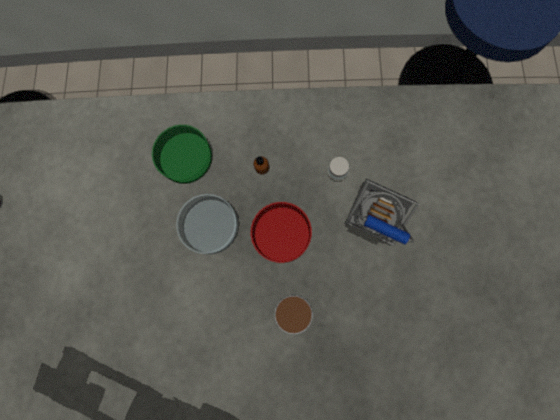

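The scene view shows the holder at about (213,315) with the blue grip at (205,201), and the clear dish at (348,242) between the red and green look-alikes. In the top view the grip runs (366,222)–(410,238) and the clear dish is at (208,224).

```bash
cat > h.py <<'E'
import numpy as np,cv2
from rig import telemetry,cams,manip
from scipy.optimize import least_squares
def K(c):
    f=c["image"].shape[0]/2/np.tan(np.radians(c["vfov"])/2)
    return np.array([[f,0,c["cx"]],[0,f,c["cy"]],[0,0,1.]])
def proj(c,X):
    return cv2.projectPoints(np.asarray(X,float).reshape(-1,3),cv2.Rodrigues(np.array(c["R"]))[0],np.array(c["t"],float),K(c),np.array(c["dist"]))[0][:,0]
def blob(m,box):
    x0,y0,x1,y1=box; k=np.zeros_like(m);k[y0:y1,x0:x1]=m[y0:y1,x0:x1]
    n,l,s,ce=cv2.connectedComponentsWithStats(k); i=1+np.argmax(s[1:,4]); return l==i
def blue(im):
    im=im.astype(int); return ((im[...,2]>im[...,0]+60)&(im[...,2]>im[...,1]+40)).astype(np.uint8)
def circ(x,y,z,r,n=72):
    a=np.linspace(0,2*np.pi,n); return np.c_[x+r*np.cos(a),y+r*np.sin(a),0*a+z]
E
python3 - <<'E'
from h import *
s,t=cams.get_image("scene"),cams.get_image("top")
o=[]
for c,box in((s,(150,170,260,230)),(t,(330,190,430,260))):
    m=blob(blue(c["image"]),box); p=np.argwhere(m)[:,::-1].astype(float); ce=p.mean(0)
    u=np.linalg.svd(p-ce,full_matrices=0)[2][0]; w=(p-ce)@u
    o.append((c,p,ce,u,w)); print(len(p),ce,ce+u*w.min(),ce+u*w.max())
# model: cylinder hull points -> mask hull bbox moments (match hull of projected surface)
def cyl(q):
    X,Y,Z,a=q; d=np.array([np.cos(a),np.sin(a),0]);n=np.array([-d[1],d[0],0]);ph=np.linspace(0,2*np.pi,16,endpoint=False)
    return np.array([[X,Y,Z]+d*l+.011*(np.cos(f)*n+np.sin(f)*np.array([0,0,1])) for l in(-.04,.04) for f in ph])
def feat(pts,u):
    n=np.array([-u[1],u[0]]); a=pts@u;b=pts@n
    return [a.min(),a.max(),b.min(),b.max()]
def res(q):
    r=[]
    for c,p,ce,u,w in o:
        r+=list(np.array(feat(proj(c,cyl(q)),u))-(np.array(feat(p,u))+np.array([-.3,.3,-.3,.3])))
    return r
best=min((least_squares(res,[.45,-.2,.265,a],loss="soft_l1") for a in np.arange(0,3.14,.5)),key=lambda b:b.cost)
q=best.x; print("sleeve",q,best.cost,np.round(best.fun,1))
# dish: refine by gradient along projected outer rim circle
def score(c,x,y):
    g=cv2.GaussianBlur(cv2.cvtColor(c["image"],cv2.COLOR_RGB2GRAY).astype(np.float32),(0,0),1)
    gr=np.hypot(cv2.Sobel(g,5,1,0),cv2.Sobel(g,5,0,1))
    v=0
    for z,r in((.05,.072),):
        pp=proj(c,circ(x,y,z,r)).astype(np.float32); v+=cv2.remap(gr,pp[:,0].copy(),pp[:,1].copy(),1).mean()
    return v
def seed(c,px,z):
    return least_squares(lambda v:(proj(c,[v[0],v[1],z])[0]-px),[.5,0]).x
for name,c,px in(("top",t,(208,224)),("scene",s,(348,236))):
    x0,y0=seed(c,px,.05); G=np.arange(-.02,.0201,.001)
    S=np.array([[score(c,x0+a,y0+b) for b in G] for a in G]); i,j=np.unravel_index(S.argmax(),S.shape)
    print("dish",name,x0,y0,"->",x0+G[i],y0+G[j],S.max())
    d=(x0+G[i],y0+G[j])
    im=cv2.resize(c["image"][:,:,::-1],None,fx=3,fy=3,interpolation=cv2.INTER_NEAREST)
    for P,col in((circ(*d,.05,.072),(0,0,255)),(circ(*d,0,.072),(0,255,0)),(cyl(q),(0,255,255))):
        for a in proj(c,P): cv2.circle(im,tuple((a*3+1).astype(int)),1,col,-1)
    cu,cv=(290,225) if name=="top" else(280,230)
    cv2.imwrite(f"pics/o_{name}.png",im[cv*3-200:cv*3+180,cu*3-380:cu*3+400])
a=cv2.imread("pics/o_top.png");b=cv2.imread("pics/o_scene.png");h=min(a.shape[1],b.shape[1]);im=np.vstack([a[:,:h],b[:,:h]]);cv2.imwrite("pics/o.png",cv2.resize(im,None,fx=.78,fy=.78))
for n,px,z in(("vial",(261,163),.06),("pot",(339,165),.05),("petri",(294,315),.015),("red",(282,233),.05),("green",(183,155),.05)): print(n,seed(t,px,z))
E
```

```text
379 [204.24538259 200.72559367] [224.15632909 199.46058603] [184.80689597 201.96058438]
480 [387.15208333 229.35208333] [366.2927682  219.49691758] [407.96706244 239.18630214]
sleeve [ 0.55454714 -0.15184471  0.26613742  1.09384923] 0.876337247982788 [-0.2  0.3 -0.5  0.3 -0.8  0.6 -0.4  0.5]
dish top 0.6051499870905572 0.21544718326699253 -> 0.6021499870905572 0.22044718326699256 65.087524
dish scene 0.6159285519743937 0.21385307082819352 -> 0.6359285519743937 0.19385307082819353 41.01104
vial [0.74809308 0.08844617]
pot [ 0.74116939 -0.09782441]
petri [0.39153748 0.01758283]
red [0.58020962 0.04115837]
green [0.77783044 0.28166409]
```

View pics/o.png

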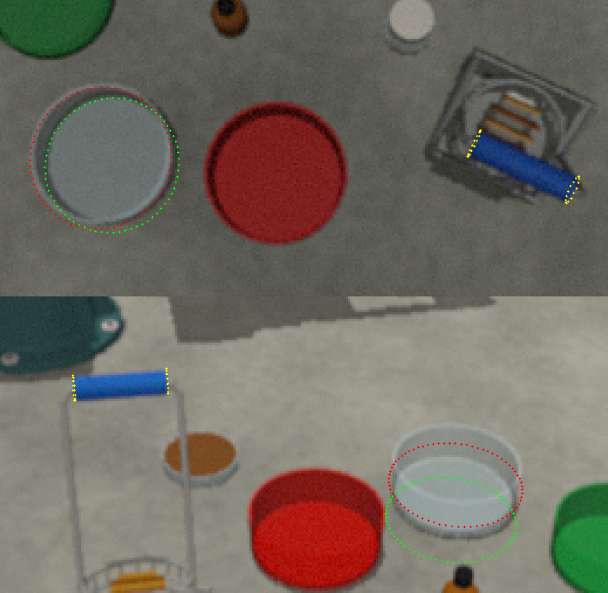

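The sleeve model matches both views. The dish overlay is off in the scene view, so I refit the dish from its silhouette extents in both views: scene left 320.4, right 376.4, top 218.4, bottom 265.9; top 176.6, 238, 194.2, 255.7.

```bash
python3 - <<'E'
from h import *
s,t=cams.get_image("scene"),cams.get_image("top")
E=((s,[320.4,376.4,218.4,265.9]),(t,[176.6,238,194.2,255.7]))
def res(d,E=E):
    r=[]
    for c,e in E:
        p=proj(c,np.r_[circ(*d,.05,.072),circ(*d,0,.072)]); r+=list(np.array([p[:,0].min(),p[:,0].max(),p[:,1].min(),p[:,1].max()])-e)
    return r
for EE in(E,E[:1],E[1:]):
    f=least_squares(res,[.6,.215],loss="soft_l1",kwargs=dict(E=EE),diff_step=1e-4);print(f.x,np.round(f.fun,1))
d=least_squares(res,[.6,.215],loss="soft_l1",diff_step=1e-4).x
ims=[]
for c,(u,v) in((t,(208,224)),(s,(348,240))):
    im=cv2.resize(c["image"][:,:,::-1],None,fx=6,fy=6,interpolation=cv2.INTER_CUBIC)
    for P,col in((circ(*d,.05,.072),(0,0,255)),(circ(*d,0,.072),(0,255,0)),(circ(*d,.05,.068),(255,0,255))):
        for a in proj(c,P): cv2.circle(im,tuple((a*6+3).astype(int)),1,col,-1)
    ims.append(im[v*6-250:v*6+250,u*6-200:u*6+200])
cv2.imwrite("pics/d.png",np.hstack(ims))
# approach numbers
from scipy.spatial.transform import Rotation as R
st=telemetry.get_state();Rt=R.from_rotvec(st["ee_rot"]);M=Rt.as_matrix();print(M.round(3))
a=1.0938;bx=np.array([np.sin(a),-np.cos(a),0]); print("basket x",bx)
ang=np.arctan2(M[1,1],M[0,1]);print("tool y yaw",ang,"want",np.arctan2(bx[1],bx[0]))
g=np.array([.5545,-.1518,.2661]);print("tool-frame delta",M.T@(g-st["tool_pos"])*100)
E
```

```text
[0.60718913 0.22302159] [-1.  -0.2 -1.5  0.1 -1.7  0.5 -0.7 -0.4]
[0.60963589 0.22289171] [-0.4  0.4 -1.   0.6]
[0.60587915 0.22144231] [-1.1  1.1 -0.2  0.2]
[[-0.95   0.311 -0.   ]
 [ 0.311  0.95  -0.001]
 [ 0.    -0.001 -1.   ]]
basket x [ 0.88837795 -0.45911285  0.        ]
tool y yaw 1.2540357154406363 want -0.4769963267948965
tool-frame delta [-57.41820141 -57.13162872  -2.44011503]
```

View pics/d.png

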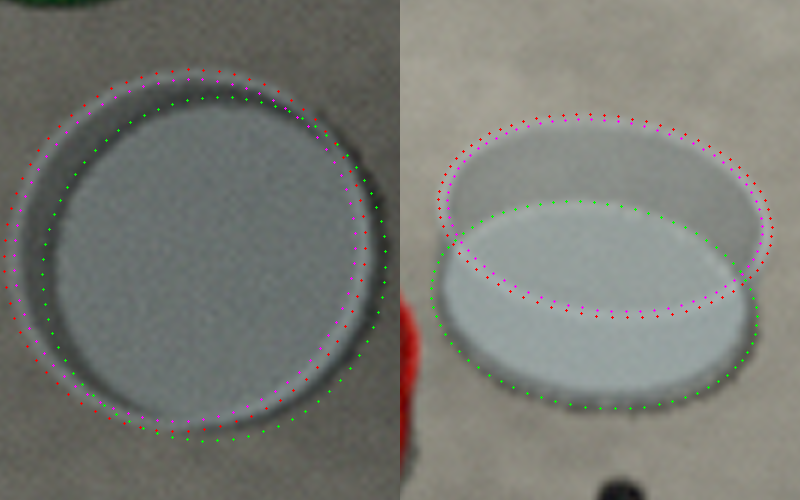

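```bash
cat >> h.py <<'E'
from scipy.spatial.transform import Rotation as Ro
def plan(N,target,yaw=None):
    """constant body shift v (cm) + wz per row to reach target xyz and tool-y yaw"""
    st=telemetry.get_state();M=Ro.from_rotvec(st["ee_rot"]).as_matrix();p=st["tool_pos"]
    w=0 if yaw is None else -((yaw-np.arctan2(M[1,1],M[0,1])+np.pi/2)%np.pi-np.pi/2)/N
    return M,p,w
E
python3 - <<'E'
from h import *
st=telemetry.get_state();M=Ro.from_rotvec(st["ee_rot"]).as_matrix();p=st["tool_pos"]
N=16;w=1.731/N;S=sum(Ro.from_rotvec([0,0,k*w]).as_matrix() for k in range(N))
v=np.linalg.solve(S,M.T@(np.array([.5545,-.1518,.35])-p));print(v*100,w)
v=np.round(v*100,2)/100;w=round(w,4);q=p.copy();A=M.copy()
for k in range(N):
    q=q+A@v;A=A@Ro.from_rotvec([0,0,w]).as_matrix();print(q.round(3),np.hypot(*q[:2]).round(3))
E
```

```text
[-5.74959204  0.16364528 -0.67688206] 0.1081875
[0.242 0.554 0.248] 0.604
[0.295 0.531 0.255] 0.608
[0.345 0.503 0.262] 0.611
[0.392 0.47  0.269] 0.613
[0.436 0.432 0.275] 0.614
[0.474 0.39  0.282] 0.614
[0.508 0.344 0.289] 0.614
[0.537 0.294 0.296] 0.612
[0.56  0.241 0.303] 0.61
[0.578 0.186 0.309] 0.607
[0.589 0.13  0.316] 0.603
[0.595 0.073 0.323] 0.599
[0.594 0.015 0.33 ] 0.594
[ 0.587 -0.042  0.337] 0.588
[ 0.573 -0.098  0.344] 0.582
[ 0.554 -0.152  0.35 ] 0.574
```

>>> move_arm:
  rows:
    - [-5.75,0.16,-0.68,0,0,0.108,8.7]
    - [-5.75,0.16,-0.68,0,0,0.108,8.7]
    - [-5.75,0.16,-0.68,0,0,0.108,8.7]
    - [-5.75,0.16,-0.68,0,0,0.108,8.7]
    - [-5.75,0.16,-0.68,0,0,0.108,8.7]
    - [-5.75,0.16,-0.68,0,0,0.108,8.7]
    - [-5.75,0.16,-0.68,0,0,0.108,8.7]
    - [-5.75,0.16,-0.68,0,0,0.108,8.7]
    - [-5.75,0.16,-0.68,0,0,0.108,8.7]
    - [-5.75,0.16,-0.68,0,0,0.108,8.7]
    - [-5.75,0.16,-0.68,0,0,0.108,8.7]
    - [-5.75,0.16,-0.68,0,0,0.108,8.7]

```text
time_s: 1.8
tool_pos: [0.5958, 0.0712, 0.3234]
ee_rot: [2.271, 2.17, 0.0]
wrist_force: [0.4, 0.7, -0.5]
finger_gap: 0.0872
grasp_force: 0.0
```

>>> move_arm:
  rows:
    - [-5.75,0.16,-0.68,0,0,0.108,8.7]
    - [-5.75,0.16,-0.68,0,0,0.108,8.7]
    - [-5.75,0.16,-0.68,0,0,0.108,8.7]
    - [-5.75,0.16,-0.68,0,0,0.108,8.7]
    - [0,0,0,0,0,0,8.7]
    - [0,0,0,0,0,0,8.7]

```text
time_s: 2.55
tool_pos: [0.5552, -0.1515, 0.3504]
ee_rot: [-2.68, -1.637, -0.001]
wrist_force: [0.3, 0.2, -0.3]
finger_gap: 0.087
grasp_force: 0.0
```

```bash
python3 - <<'E'
from h import *
s,t=cams.get_image("scene"),cams.get_image("top")
st=telemetry.get_state();M=Ro.from_rotvec(st["ee_rot"]).as_matrix();p=st["tool_pos"]
print(st["time_s"],p,st["joint_pos"].round(3),st["wrist_force"]);print(M.round(3),"yaw",np.arctan2(M[1,1],M[0,1]))
print("delta cm",M.T@(np.array([.5545,-.1518,.2661])-p)*100)
cv2.imwrite("pics/s1.png",cv2.resize(s["image"][90:370,80:360,::-1],None,fx=2,fy=2))
E
```

```text
2.65 [ 0.55547409 -0.15052568  0.3502533 ] [-0.385  0.245  1.406  0.     1.491  0.087] [ 0.48076736 -1.22839407 -0.51705752]
[[ 0.455  0.891 -0.   ]
 [ 0.891 -0.455  0.001]
 [ 0.    -0.001 -1.   ]] yaw -0.4722005992338877
delta cm [-0.16090611 -0.02449755  8.41528478]
```

View pics/s1.png

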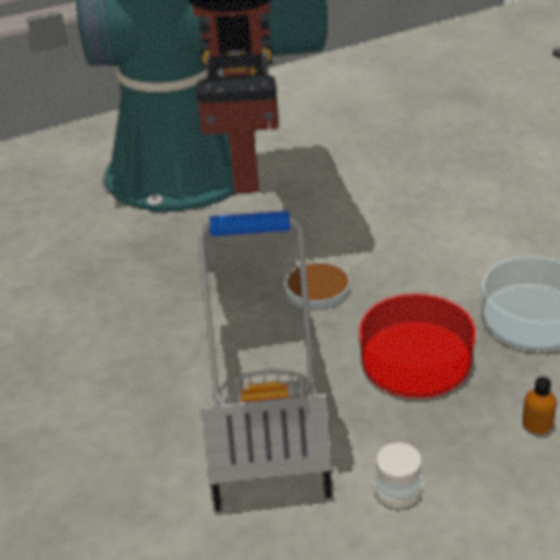

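The open gripper is straight above the blue grip and aligned with it, with the fingers at about (245,170) and the sleeve at (250,222) in the crop. Going down to grasp.

>>> move_arm:
  rows:
    - [-0.05,0,2,0,0,0,8.7]
    - [-0.05,0,2,0,0,0,8.7]
    - [-0.03,0,1.8,0,0,0,8.7]
    - [0,0,1.4,0,0,0,8.7]
    - [0,0,0.9,0,0,0,8.7]
    - [0,0,0.3,0,0,0,8.7]
    - [0,0,0,0,0,0,5]
    - [0,0,0,0,0,0,3]
    - [0,0,0,0,0,0,1]
    - [0,0,0,0,0,0,1]
    - [0,0,0,0,0,0,1]
    - [0,0,0,0,0,0,1]
  newtons: 35

```text
time_s: 4.15
tool_pos: [0.5547, -0.153, 0.2665]
ee_rot: [2.681, 1.638, -0.0]
wrist_force: [-0.3, 0.0, 0.3]
finger_gap: 0.0306
grasp_force: 0.0
```

```bash
python3 - <<'E'
from h import *
st=telemetry.get_state();print(st)
E
```

```text
{'time_s': 4.15, 'joint_pos': array([-3.89058472e-01,  3.01931760e-01,  1.53199181e+00, -9.28457746e-05,
        1.30765425e+00,  8.49931912e-02]), 'dq': array([ 0.00143244, -0.00175742,  0.00031914,  0.00016688,  0.00109308,
        0.00081903]), 'joint_efforts': array([-6.40229846e-03, -4.84145200e+01, -2.77147794e+01,  7.05349306e-02,
        9.09270864e-03,  1.06598818e-04]), 'tool_pos': array([ 0.55465148, -0.15295208,  0.26649398]), 'ee_rot': array([ 2.68087871e+00,  1.63770730e+00, -9.97162132e-05]), 'wrist_force': array([-0.33777023,  0.01273847,  0.34280434]), 'ft_torque': array([-0.07384974,  0.13196948, -0.02123553]), 'grasp_force': 0.0, 'finger_gap': 0.030581082674935603}
```

>>> move_arm:
  rows:
    - [0,0,0,0,0,0,1]
    - [0,0,0,0,0,0,1]
    - [0,0,0,0,0,0,1]
    - [0,0,0,0,0,0,1]

```text
time_s: 4.65
tool_pos: [0.5546, -0.1529, 0.2664]
ee_rot: [-2.681, -1.638, 0.0]
wrist_force: [0.3, 0.0, 0.1]
finger_gap: 0.0212
grasp_force: 35.0
```

>>> move_arm:
  rows:
    - [0,-0.14,-0.38,0,0,0,1]
    - [0,-0.27,-0.75,0,0,0,1]
    - [0,-0.41,-1.13,0,0,0,1]
    - [0,-0.41,-1.13,0,0,0,1]
    - [0,-0.41,-1.13,0,0,0,1]
    - [0,-0.41,-1.13,0,0,0,1]
    - [0,-0.41,-1.13,0,0,0,1]
    - [0,-0.41,-1.13,0,0,0,1]
    - [0,-0.41,-1.13,0,0,0,1]
    - [0,-0.41,-1.13,0,0,0,1]
    - [0,-0.27,-0.75,0,0,0,1]
    - [0,-0.14,-0.38,0,0,0,1]

```text
time_s: 6.15
tool_pos: [0.5181, -0.1342, 0.3801]
ee_rot: [2.681, 1.637, 0.0]
wrist_force: [-0.0, -0.2, -8.4]
finger_gap: 0.021
grasp_force: 35.0
```

```bash
cat >> h.py <<'E'
def swing(n=20,cam="scene",save=None):
    """sample force along tool y while time passes; returns fit q(t)"""
    T,F,Z,I=[],[],[],[]
    for i in range(n):
        c=cams.get_image(cam); st=telemetry.get_state()
        M=Ro.from_rotvec(st["ee_rot"]).as_matrix()
        T.append(st["time_s"]);F.append(M.T@st["wrist_force"]);Z.append(M.T@st["ft_torque"]);I.append(c["image"])
    T=np.array(T);F=np.array(F);Z=np.array(Z)
    def fit(y,t0=T[-1]):
        f=lambda q:q[0]*np.cos(q[3]*(T-t0))+q[1]*np.sin(q[3]*(T-t0))+q[2]-y
        r=least_squares(f,[.5,.5,y.mean(),6.76],bounds=([-9,-9,-99,6.4],[9,9,99,7.1]));return r.x,r.fun.std()
    return T,F,Z,I,fit
E
python3 - <<'E'
from h import *
T,F,Z,I,fit=swing(24)
np.savez("sw1.npz",T=T,F=F,Z=Z,I=np.array(I))
print(T[0],T[-1],telemetry.get_state()["tool_pos"],telemetry.get_state()["finger_gap"])
print("Fy",F[:,1].round(2),fit(F[:,1]));print("Tx",Z[:,0].round(3),fit(Z[:,0]));print("Fz",F[:,2].round(1),F[:,2].mean())
cv2.imwrite("pics/s2.png",np.hstack([I[j][90:350,120:300,::-1] for j in(0,8,16)]))
E
```

```text
6.2 7.35 [ 0.51732251 -0.1337719   0.37914759] 0.02120611594201394
Fy [-0.73 -1.72 -1.36 -1.98 -2.02 -2.06 -1.88 -1.49 -0.81 -0.19  1.18  2.56
  2.06  2.16  2.28  3.    1.28  2.18  0.99 -0.8  -1.24 -1.53 -1.71 -2.34] (array([-2.41259245, -0.39460376,  0.14152522,  6.44208272]), np.float64(0.4191431111428025))
Tx [ 0.145  0.226  0.361  0.383  0.475  0.433  0.304  0.319  0.167  0.004
 -0.118 -0.289 -0.338 -0.309 -0.334 -0.277 -0.226 -0.151 -0.004  0.183
  0.294  0.308  0.444  0.406] (array([ 0.39635436, -0.01620663,  0.04026833,  6.67888064]), np.float64(0.03289416942775469))
Fz [7.9 8.  7.8 6.7 7.2 7.5 7.5 8.  7.6 8.9 8.6 9.5 7.4 6.9 5.9 7.3 7.8 6.7
 8.6 9.1 8.5 8.1 6.8 7.2] 7.725917244913049
```

View pics/s2.png

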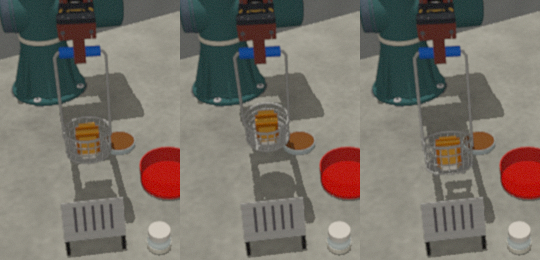

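```bash
cat >> h.py <<'E'
W=2*np.pi/.93; LE=9.81/W**2
BY=None
def angles(T,I,cam,piv,M):
    """pendulum angle (bob toward +tool y) from orange coupons"""
    bx=M[:,1];up=np.array([0,0,1.]);c=cam;th=[]
    for im in I:
        a=im.astype(int);m=((a[...,0]>a[...,2]+70)&(a[...,0]>a[...,1]+25)&(a[...,1]>a[...,2]+25)).astype(np.uint8)
        # search along the arc: mass of orange close to predicted position
        ths=np.linspace(-.6,.6,241);P=proj(c,[piv+.205*(np.sin(t)*bx-np.cos(t)*up) for t in ths])
        g=cv2.GaussianBlur(m.astype(np.float32),(0,0),5)
        v=cv2.remap(g,P[:,0].astype(np.float32),P[:,1].astype(np.float32),1).ravel();th.append(ths[v.argmax()])
    return np.array(th)
def fitw(T,y,t0,w=None):
    f=lambda q:q[0]*np.cos(q[3]*(T-t0))+q[1]*np.sin(q[3]*(T-t0))+q[2]-y
    r=least_squares(f,[.1,.1,0,W],loss="soft_l1",f_scale=.03,bounds=([-1,-1,-1,6.5],[1,1,1,7.1]));return r.x,r.fun.std()
def rows(N,P,q0,v0,w=W,dt=.125,sub=25,lam=3.):
    """min-jerkish pivot steps (m) along tool y: total P, ends without swing; q=bob rel. pivot"""
    from scipy.linalg import expm
    def sim(d):
        y,v,p=q0*1.,v0*1.,0.;h=dt/sub;c,s=np.cos(w*h),np.sin(w*h);Q=[]
        for dk in d:
            for j in range(sub):
                pm=p+dk/sub/2; e=y-pm; y,v=pm+e*c+v/w*s,-e*w*s+v*c; p+=dk/sub; Q.append(y-p)
        return np.array([y-p,v/w,p]),np.array(Q)
    b=sim(np.zeros(N))[0];A=np.array([sim(np.eye(N)[k])[0]-b for k in range(N)]).T
    D=np.diff(np.vstack([np.zeros(N),np.eye(N),np.zeros(N)]),axis=0);H=D.T@D*lam+np.eye(N)
    KK=np.block([[H,A.T],[A,np.zeros((3,3))]]);d=np.linalg.solve(KK,np.r_[np.zeros(N),np.array([0,0,P])-b])[:N]
    d=np.round(d,4);e,Q=sim(d);return d,e,abs(Q).max()
E
python3 - <<'E'
from h import *
z=np.load("sw1.npz");c=cams.get_image("scene");st=telemetry.get_state();M=Ro.from_rotvec(st["ee_rot"]).as_matrix();print(M.round(3))
T=np.r_[z["T"]-.05,st["time_s"]-.05];I=list(z["I"])+[c["image"]]
th=angles(T,I,c,st["tool_pos"],M);print(th.round(3));now=st["time_s"];q,s=fitw(T,th,now);print("img fit",q,s)
qz,s=fitw(z["T"],-z["Z"][:,0],now);print("Tx fit",qz,s,"phase",np.arctan2(q[1],q[0]),np.arctan2(qz[1],qz[0]))
for ph in(q,):
    q0=LE*q[0];v0=LE*q[1]*q[3]
    print(now,q0,v0)
    for N in(12,16,20,24): 
        d,e,m=rows(N,-.0815,q0,v0,w=q[3]);print(N,(d*100).tolist(),e,m/LE)
dx=np.sin(np.pi*(np.arange(20)+.5)/20)**1;print((dx/dx.sum()*35.7).round(2).tolist())
E
```

```text
[[ 0.456  0.89  -0.002]
 [ 0.89  -0.456  0.001]
 [-0.    -0.002 -1.   ]]
[-0.06  -0.155 -0.23  -0.305 -0.345 -0.36  -0.345 -0.305 -0.23  -0.14
 -0.055  0.03   0.09   0.135  0.155  0.155  0.13   0.075  0.015 -0.06
 -0.14  -0.23  -0.305 -0.345 -0.36 ]
img fit [-0.24739346  0.08619406 -0.09120134  6.60963408] 0.009017156818505507
Tx fit [-0.36888598  0.14775763 -0.04240211  6.68690493] 0.032905903263099875 phase 2.806336089944037 2.760611404079973
7.4 -0.05316959763091774 0.12244185543581561
12 [-0.61, -0.27999999999999997, 0.2, 0.2, -0.44999999999999996, -1.43, -2.17, -2.1999999999999997, -1.5, -0.5, 0.24, 0.35000000000000003] [-4.47793219e-05 -1.37099617e-06 -8.15000000e-02] 0.2432753301896762
16 [-0.45999999999999996, -0.25, 0.13, 0.26, -0.06999999999999999, -0.69, -1.25, -1.4000000000000001, -1.06, -0.44, 0.05, 0.12, -0.27, -0.83, -1.13, -0.86] [ 6.76543250e-05 -8.88903443e-05 -8.15000000e-02] 0.24355442868498883
20 [-0.33, -0.13999999999999999, 0.15, 0.18, -0.15, -0.69, -1.1199999999999999, -1.18, -0.84, -0.32, 0.03, -0.01, -0.41000000000000003, -0.91, -1.2, -1.06, -0.58, -0.04, 0.26, 0.22] [-1.71917682e-05 -5.00614321e-06 -8.14000000e-02] 0.24379631404759303
24 [-0.26, -0.12, 0.13, 0.19, -0.03, -0.43, -0.7799999999999999, -0.86, -0.62, -0.22999999999999998, 0.06, 0.06999999999999999, -0.22, -0.61, -0.86, -0.8, -0.48, -0.09, 0.11, -0.0, -0.33999999999999997, -0.6799999999999999, -0.7799999999999999, -0.52] [ 6.57300630e-05 -1.14162273e-04 -8.15000000e-02] 0.24635108234587993
[0.22, 0.65, 1.07, 1.46, 1.82, 2.13, 2.39, 2.59, 2.72, 2.79, 2.79, 2.72, 2.59, 2.39, 2.13, 1.82, 1.46, 1.07, 0.65, 0.22]
```

```bash
python3 - <<'E'
from h import *
st=telemetry.get_state();print(st["time_s"]);A,ph,w=.31,2.78,6.68
d,e,m=rows(20,-.0815,LE*A*np.cos(ph),LE*A*np.sin(ph)*w,w=w);print((d*100).round(2).tolist(),e,m/LE)
E
```

```text
7.4
[-0.34, -0.09, 0.25, 0.27, -0.15, -0.8, -1.28, -1.3, -0.85, -0.24, 0.13, 0.02, -0.51, -1.09, -1.35, -1.1, -0.48, 0.13, 0.39, 0.26] [ 0.00014209  0.00011573 -0.0813    ] 0.287317390650255
```

>>> move_arm:
  rows:
    - [0.22,-0.34,0,0,0,0,1]
    - [0.65,-0.09,0,0,0,0,1]
    - [1.07,0.25,0,0,0,0,1]
    - [1.46,0.27,0,0,0,0,1]
    - [1.82,-0.15,0,0,0,0,1]
    - [2.13,-0.8,0,0,0,0,1]
    - [2.39,-1.28,0,0,0,0,1]
    - [2.59,-1.3,0,0,0,0,1]
    - [2.72,-0.85,0,0,0,0,1]
    - [2.79,-0.24,0,0,0,0,1]
    - [2.79,0.13,0,0,0,0,1]
    - [2.72,0.02,0,0,0,0,1]

```text
time_s: 8.9
tool_pos: [0.586, 0.0957, 0.3792]
ee_rot: [-2.68, -1.639, 0.001]
wrist_force: [1.0, 0.1, -6.9]
finger_gap: 0.0209
grasp_force: 35.0
```

>>> move_arm:
  rows:
    - [2.59,-0.51,0,0,0,0,1]
    - [2.39,-1.09,0,0,0,0,1]
    - [2.13,-1.35,0,0,0,0,1]
    - [1.82,-1.1,0,0,0,0,1]
    - [1.46,-0.48,0,0,0,0,1]
    - [1.07,0.13,0,0,0,0,1]
    - [0.65,0.39,0,0,0,0,1]
    - [0.22,0.26,0,0,0,0,1]

```text
time_s: 9.9
tool_pos: [0.6095, 0.22, 0.3793]
ee_rot: [2.681, 1.637, -0.0]
wrist_force: [0.7, -0.0, -7.7]
finger_gap: 0.0213
grasp_force: 35.0
```

```bash
python3 - <<'E'
from h import *
T,F,Z,I,fit=swing(24)
np.savez("sw2.npz",T=T,F=F,Z=Z,I=np.array(I));st=telemetry.get_state();M=Ro.from_rotvec(st["ee_rot"]).as_matrix();now=st["time_s"]
c=cams.get_image("scene");print(now,st["tool_pos"],M.round(3))
th=angles(T,I,c,st["tool_pos"],M);print(th.round(3));q,s=fitw(T-.05,th,now);print("img",q,s,np.hypot(*q[:2]),np.arctan2(q[1],q[0]))
for y in(-Z[:,0],F[:,1]): q,s=fitw(T,y,now);print(q,s,np.hypot(*q[:2]),np.arctan2(q[1],q[0]))
print("Ty",Z[:,1].mean(),"delta cm",M.T@(np.array([.607,.221,.379])-st["tool_pos"])*100)
cv2.imwrite("pics/s3.png",cv2.resize(I[-1][60:300,230:480,::-1],None,fx=2.4,fy=2.4))
E
```

```text
11.1 [0.60873912 0.22035311 0.37940797] [[ 0.456  0.89  -0.   ]
 [ 0.89  -0.456 -0.   ]
 [-0.     0.    -1.   ]]
[-0.055 -0.055 -0.055 -0.055 -0.07  -0.075 -0.075 -0.085 -0.095 -0.095
 -0.105 -0.11  -0.115 -0.115 -0.11  -0.095 -0.085 -0.08  -0.075 -0.075
 -0.055 -0.055 -0.055 -0.075]
img [ 0.01756679 -0.02094702 -0.08477483  6.5       ] 0.005342461370001846 0.02733806597826892 -0.8729404304929362
[ 0.02515416 -0.01591103 -0.04050802  6.5       ] 0.033933942998357274 0.029763947901096207 -0.5640033452392605
[ 0.22030687 -0.25899127 -0.22933508  6.5       ] 0.36595597704776434 0.34001704634677216 -0.8659341071849057
Ty -0.10908875023924187 delta cm [-0.02182695 -0.18426491  0.04079698]
```

View pics/s3.png

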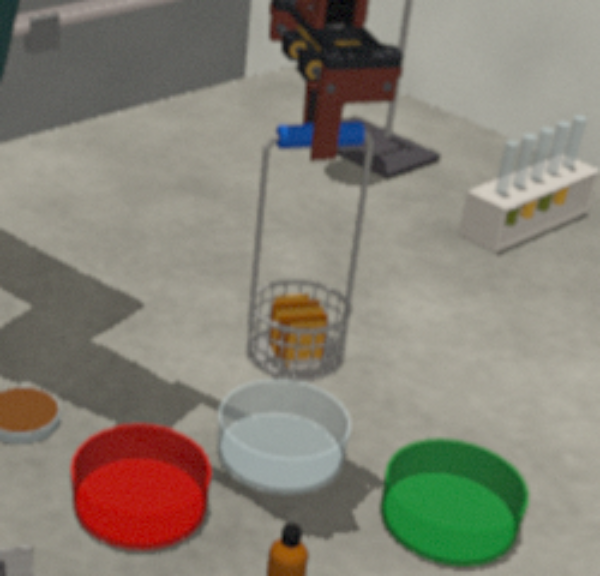

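The basket hangs over the clear dish with only about 0.03 rad of swing left: basket at (298,330) in the crop, dish at (284,435), grip at (322,135). Next I check tilt and centring with an overlay of a modelled upright basket.

```bash
python3 - <<'E'
from h import *
T,F,Z,I,_=swing(22)
c=cams.get_image("scene");t=cams.get_image("top");st=telemetry.get_state();M=Ro.from_rotvec(st["ee_rot"]).as_matrix();p=st["tool_pos"];now=st["time_s"]
th=angles(T,I,c,p,M);w=6.72
A=np.c_[np.cos(w*(T-.05-now)),np.sin(w*(T-.05-now)),np.ones(len(T))];s=np.linalg.lstsq(A,th,rcond=None)[0]
print("t",now,"img",s,np.hypot(*s[:2]),np.arctan2(s[1],s[0]))
A=np.c_[np.cos(w*(T-now)),np.sin(w*(T-now)),np.ones(len(T))]
for y in(-Z[:,0],F[:,1]/7.6): s2=np.linalg.lstsq(A,y,rcond=None)[0];print(s2,np.hypot(*s2[:2]),np.arctan2(s2[1],s2[0]))
# blue sleeve tilt
im=c["image"];m=blob(blue(im),(330,90,400,150));print("blue px",np.argwhere(m)[:,::-1].min(0),np.argwhere(m)[:,::-1].max(0))
qn=s[0];ax=np.array([0,0,1.])-qn*M[:,1]
bb=M[:,0]
def P(off): return p+off
ims=[]
for cc,(u,v),n in((c,(357,165),0),(t,(208,224),1)):
    k=3.4;im=cv2.resize(cc["image"][:,:,::-1],None,fx=k,fy=k,interpolation=cv2.INTER_CUBIC)
    o=p-.25*ax
    L=[(circ(*(o+.01*ax)[:2],(o+.01*ax)[2],.05),(0,255,255)),(circ(*(o+.07*ax)[:2],(o+.07*ax)[2],.05),(0,255,0)),([p+bb*l for l in np.linspace(-.04,.04,20)],(0,0,255)),(circ(.607,.221,.05,.072),(255,0,255))]
    for X,col in L:
        for a in proj(cc,X): cv2.circle(im,tuple((a*k+k/2).astype(int)),1,col,-1)
    u,v=int(u*k),int(v*k);ims.append(im[max(v-290,0):v+290,u-200:u+200])
h=min(i.shape[0] for i in ims);cv2.imwrite("pics/s4.png",np.hstack([i[:h] for i in ims]))
E
```

```text
t 12.35 img [-0.0226433  -0.00251729 -0.08637695] 0.022782799985394092 -3.030875778796166
[-0.0324722  -0.01530002 -0.04901452] 0.03589616391725609 -2.7012716481609154
[-0.04345714 -0.00270391  0.00190509] 0.04354117445358154 -3.0794526586932096
blue px [346 111] [359 120]
```

View pics/s4.png

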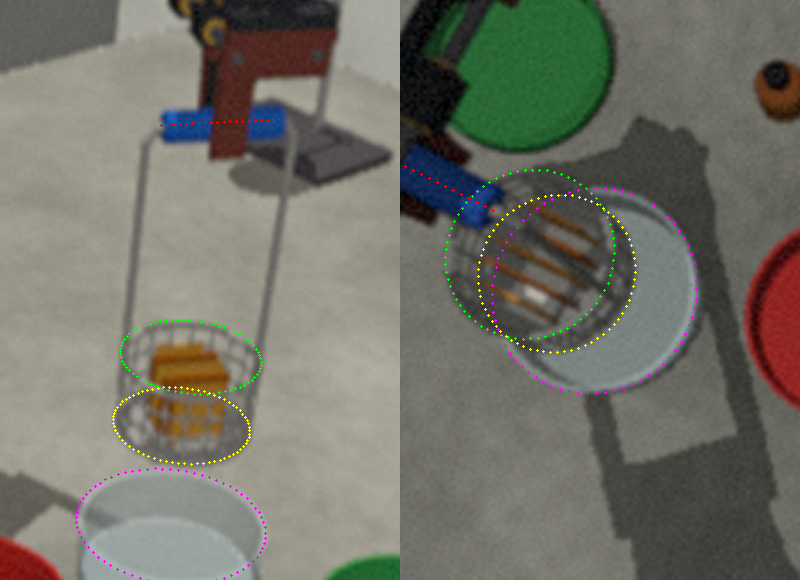

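```bash
python3 - <<'E'
from h import *
st=telemetry.get_state();print(st["time_s"],st["tool_pos"]);A,ph,w=.03,-3.03,6.74
d,e,m=rows(10,-.002,LE*A*np.cos(ph),LE*A*np.sin(ph)*w,w=w,lam=1);print((d*100).round(2).tolist(),e,m/LE)
E
```

```text
12.35 [0.6086415  0.22036033 0.37940744]
[-0.09, -0.03, 0.08, 0.14, 0.11, 0.0, -0.11, -0.16, -0.12, -0.03] [ 6.01779270e-05 -9.63774716e-05 -2.10000000e-03] 0.029741579747526493
```

>>> move_arm:
  rows:
    - [0,-0.09,0,0,0,0,1]
    - [0,-0.03,0,0,0,0,1]
    - [0,0.08,0,0,0,0,1]
    - [0,0.14,0,0,0,0,1]
    - [0,0.11,0,0,0,0,1]
    - [0,0,0,0,0,0,1]
    - [0,-0.11,0,0,0,0,1]
    - [0,-0.16,0,0,0,0,1]
    - [0,-0.12,0,0,0,0,1]
    - [0,-0.03,0,0,0,0,1]

```text
time_s: 13.6
tool_pos: [0.6067, 0.2214, 0.3795]
ee_rot: [2.681, 1.638, -0.0]
wrist_force: [0.3, -0.7, -7.9]
finger_gap: 0.0211
grasp_force: 35.0
```

```bash
python3 - <<'E'
from h import *
T,F,Z,I,_=swing(22)
st=telemetry.get_state();M=Ro.from_rotvec(st["ee_rot"]).as_matrix();p=st["tool_pos"];now=st["time_s"]
c=cams.get_image("scene");th=angles(T,I,c,p,M);w=6.74
A=np.c_[np.cos(w*(T-.05-now)),np.sin(w*(T-.05-now)),np.ones(len(T))];s=np.linalg.lstsq(A,th,rcond=None)[0]
print("t",now,p,"img",s,np.hypot(*s[:2]),np.arctan2(s[1],s[0]));print(th)
E
```

```text
t 14.7 [0.60682074 0.22133271 0.37943508] img [-0.00170354  0.00036859 -0.08387137] 0.0017429644369236462 2.928508536385537
[-0.085 -0.085 -0.085 -0.085 -0.085 -0.085 -0.085 -0.085 -0.085 -0.085
 -0.08  -0.08  -0.085 -0.08  -0.08  -0.085 -0.085 -0.085 -0.085 -0.085
 -0.085 -0.085]
```

Swing is now under 0.002 rad. Holding for over 2.5 s, then lowering to just above the rim for a check.

>>> move_arm:
  rows:
    - [0,0,0,0,0,0,1]
    - [0,0,0,0,0,0,1]
    - [0,0,0,0,0,0,1]
    - [0,0,0,0,0,0,1]
    - [0,0,0,0,0,0,1]
    - [0,0,0,0,0,0,1]
    - [0,0,0,0,0,0,1]
    - [0,0,0,0,0,0,1]
    - [0,0,0,0,0,0,1]
    - [0,0,0,0,0,0,1]
    - [0,0,0,0,0,0,1]
    - [0,0,0,0,0,0,1]

```text
time_s: 16.25
tool_pos: [0.6069, 0.2213, 0.3794]
ee_rot: [2.681, 1.638, -0.0]
wrist_force: [-0.3, 0.6, -8.2]
finger_gap: 0.0215
grasp_force: 35.0
```

>>> move_arm:
  rows:
    - [0,0,0,0,0,0,1]
    - [0,0,0,0,0,0,1]
    - [0,0,0,0,0,0,1]
    - [0,0,0,0,0,0,1]
    - [0,0,0,0,0,0,1]
    - [0,0,0,0,0,0,1]
    - [0,0,0,0,0,0,1]
    - [0,0,0,0,0,0,1]
    - [0,0,0,0,0,0,1]
    - [0,0,0,0,0,0,1]
    - [0,0,0,0,0,0,1]
    - [0,0,0,0,0,0,1]

```text
time_s: 17.75
tool_pos: [0.6068, 0.2213, 0.3794]
ee_rot: [2.681, 1.638, -0.0]
wrist_force: [0.0, 0.0, -8.3]
finger_gap: 0.0213
grasp_force: 35.0
```

>>> move_arm:
  rows:
    - [0,0,0.2,0,0,0,1]
    - [0,0,0.4,0,0,0,1]
    - [0,0,0.6,0,0,0,1]
    - [0,0,0.7,0,0,0,1]
    - [0,0,0.7,0,0,0,1]
    - [0,0,0.7,0,0,0,1]
    - [0,0,0.7,0,0,0,1]
    - [0,0,0.7,0,0,0,1]
    - [0,0,0.6,0,0,0,1]
    - [0,0,0.4,0,0,0,1]
    - [0,0,0.3,0,0,0,1]
    - [0,0,0.1,0,0,0,1]

```text
time_s: 19.25
tool_pos: [0.6068, 0.2213, 0.3183]
ee_rot: [2.681, 1.638, -0.0]
wrist_force: [0.6, -0.6, -7.6]
finger_gap: 0.0209
grasp_force: 35.0
```

```bash
python3 - <<'E'
from h import *
c=cams.get_image("scene");t=cams.get_image("top");st=telemetry.get_state();p=st["tool_pos"];print(st["time_s"],p,st["wrist_force"])
ims=[]
for cc,(u,v) in((c,(350,228)),(t,(205,222))):
    k=6;im=cv2.resize(cc["image"][:,:,::-1],None,fx=k,fy=k,interpolation=cv2.INTER_CUBIC);o=p-[0,0,.25]
    for X,col in((circ(*o[:2],o[2]+.01,.05,40),(0,255,255)),(circ(*o[:2],o[2]+.07,.05,40),(0,255,0)),(circ(.607,.221,.05,.072,60),(255,0,255))):
        for a in proj(cc,X): cv2.circle(im,tuple((a*k+k/2).astype(int)),1,col,-1)
    u,v=u*k,v*k;ims.append(im[v-290:v+290,u-200:u+200])
cv2.imwrite("pics/s5.png",np.hstack(ims))
E
```

```text
19.35 [0.60686608 0.22132732 0.31846915] [ 0.1635846  -0.20847104 -8.05454536]
```

View pics/s5.png

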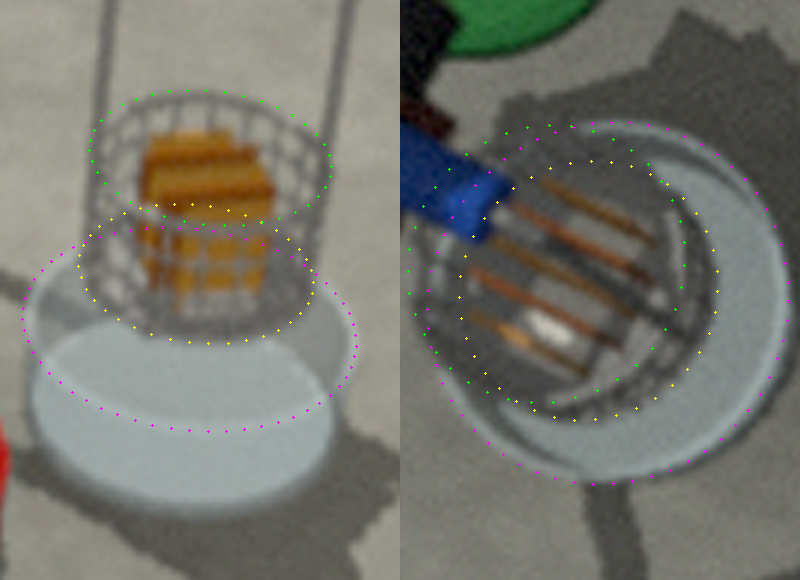

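The basket sits inside the rim circle in both views, about centred (modelled foot circle centre near (590,290) against dish centre near (610,303) in the top crop; the offset is the height parallax). Lowering it in.

>>> move_arm:
  rows:
    - [0,0,0.2,0,0,0,1]
    - [0,0,0.5,0,0,0,1]
    - [0,0,0.6,0,0,0,1]
    - [0,0,0.7,0,0,0,1]
    - [0,0,0.7,0,0,0,1]
    - [0,0,0.7,0,0,0,1]
    - [0,0,0.7,0,0,0,1]
    - [0,0,0.6,0,0,0,1]
    - [0,0,0.5,0,0,0,1]
    - [0,0,0.3,0,0,0,1]
    - [0,0,0.2,0,0,0,1]
    - [0,0,0.1,0,0,0,1]

```text
time_s: 20.85
tool_pos: [0.6069, 0.2214, 0.2605]
ee_rot: [2.681, 1.638, 0.0]
wrist_force: [-0.9, -0.4, -7.7]
finger_gap: 0.021
grasp_force: 35.0
```

>>> move_arm:
  rows:
    - [0,0,0.08,0,0,0,1]
    - [0,0,0.08,0,0,0,1]
    - [0,0,0,0,0,0,1]

```text
time_s: 21.22
tool_pos: [0.6068, 0.2213, 0.2588]
ee_rot: [2.681, 1.638, -0.0]
wrist_force: [-0.1, 0.1, -8.6]
finger_gap: 0.0213
grasp_force: 35.0
```

>>> move_arm:
  rows:
    - [0,0,0.06,0,0,0,1]
    - [0,0,0,0,0,0,1]

```text
time_s: 21.48
tool_pos: [0.6068, 0.2213, 0.2582]
ee_rot: [2.681, 1.638, -0.0]
wrist_force: [-0.4, 0.5, -7.3]
finger_gap: 0.0212
grasp_force: 35.0
```

>>> move_arm:
  rows:
    - [0,0,0.07,0,0,0,1]
    - [0,0,0.07,0,0,0,1]
    - [0,0,0,0,0,0,1]

```text
time_s: 21.85
tool_pos: [0.607, 0.2213, 0.257]
ee_rot: [2.681, 1.638, 0.0]
wrist_force: [0.1, -0.4, -6.9]
finger_gap: 0.0213
grasp_force: 35.0
```

>>> move_arm:
  rows:
    - [0,0,0.06,0,0,0,1]
    - [0,0,0,0,0,0,1]

```text
time_s: 22.1
tool_pos: [0.6073, 0.2213, 0.2568]
ee_rot: [2.68, 1.637, 0.002]
wrist_force: [-0.5, -0.5, -2.9]
finger_gap: 0.0212
grasp_force: 35.0
```

>>> move_arm:
  rows:
    - [0,0,0.06,0,0,0,1]
    - [0,0,0,0,0,0,1]

```text
time_s: 22.35
tool_pos: [0.6076, 0.2214, 0.2566]
ee_rot: [2.68, 1.637, 0.003]
wrist_force: [0.2, -0.8, 1.3]
finger_gap: 0.0208
grasp_force: 35.0
```

Contact reached: the load has gone from -8 N to about +1 N. Releasing and retreating straight up.

>>> move_arm:
  rows:
    - [0,0,0,0,0,0,2.4]
    - [0,0,0,0,0,0,3]
    - [0,0,0,0,0,0,5]
    - [0,0,0,0,0,0,7]
    - [0,0,0,0,0,0,7]
    - [0,0,0,0,0,0,7]
    - [0,0,0,0,0,0,7]
    - [0,0,0,0,0,0,7]

```text
time_s: 23.35
tool_pos: [0.6068, 0.2213, 0.2556]
ee_rot: [2.681, 1.638, -0.0]
wrist_force: [-0.6, -0.6, -0.5]
finger_gap: 0.0701
grasp_force: 0.0
```

```bash
python3 - <<'E'
from h import *
st=telemetry.get_state();print(st["time_s"],st["tool_pos"],st["finger_gap"],st["wrist_force"],st["grasp_force"])
E
```

```text
23.35 [0.60683331 0.22131427 0.25560558] 0.07011264707414908 [-0.60903513 -0.56044691 -0.45265598] 0.0
```

>>> move_arm:
  rows:
    - [0,0,-0.4,0,0,0,7]
    - [0,0,-1,0,0,0,7]
    - [0,0,-1.5,0,0,0,7]
    - [0,0,-2,0,0,0,7]
    - [0,0,-2,0,0,0,7]
    - [0,0,-2,0,0,0,7]
    - [0,0,-1,0,0,0,7]
    - [0,0,-0.5,0,0,0,7]
    - [0,0,0,0,0,0,7]
    - [0,0,0,0,0,0,7]

```text
time_s: 24.6
tool_pos: [0.6065, 0.2212, 0.3588]
ee_rot: [-2.681, -1.638, 0.002]
wrist_force: [0.6, -0.3, 0.5]
finger_gap: 0.0703
grasp_force: 0.0
```

```bash
python3 - <<'E'
from h import *
c=cams.get_image("scene");t=cams.get_image("top");st=telemetry.get_state();print(st["time_s"],st["tool_pos"],st["wrist_force"])
a=cv2.resize(c["image"][60:310,240:450,::-1],None,fx=2,fy=2);b=cv2.resize(t["image"][100:350,100:290,::-1],None,fx=2,fy=2)
cv2.imwrite("pics/s6.png",np.hstack([a,b]))
E
```

```text
24.7 [0.60653099 0.22124267 0.35881352] [-0.75603413  0.3888629  -0.71831811]
```

View pics/s6.png

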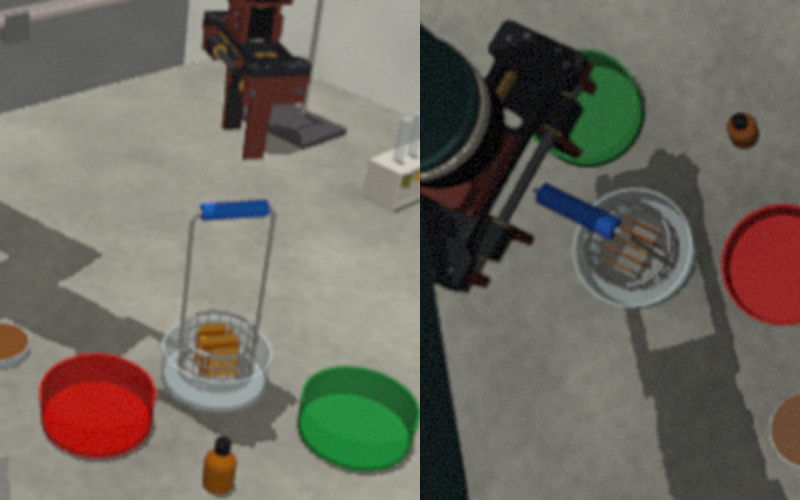

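The basket stands upright and centred in the clear dish, seen at (218,350) in the scene crop and (634,247) in the top crop. The gripper is clear above it.

```bash
python3 -c "
from rig import manip;print(manip.sign_off())"
```

```text
the job is handed in; nothing more can be done
None
```

The basket was lifted out by the roller grip, held still over the dish for over three seconds, lowered in gently and released upright near the dish's centre; the job was handed in at about 25 s, and no verdict was returned.

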